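# Set a plate out over the ledge for riveting

## Task

Set the flat aluminium plate out for riveting, only by pushing it with the fingertips or the outside of the fingers: never pinch or lift it. First push it sideways until its long side lies flush against the raised steel fence on the black ledge; then push it along the fence towards the far edge of the ledge until its end with the two holes overhangs that edge by 40 mm. Leave it lying there, still along the fence, and leave everything else where it is.

Things in the scene. Friction and masses are not known exactly. Their poses are not given: they have to be found in the camera images.
- ledge: fixed black ledge on the table, 260 (x) by 320 (y) mm, flat top 50 mm above the table; origin under its centre at table height; x points away from the robot to the open far edge, 130 mm from the origin; y points left to the fence. Its place and heading vary. Small things to be left alone stand on its right part, y below -100 mm
- ledge_edge (a point): middle of the open far edge of the ledge, on its top face; x axis points straight out over the edge, y along it to the fence side
- fence_face (a point): middle of the inner face of the fence, at the height of the ledge top, 130 mm from the ledge's origin along ledge y. The fence is a steel bar along the ledge's whole left side, parallel to ledge x, 15 mm thick, 20 mm high above the ledge top; axes as the ledge's
- plate: loose flat aluminium plate on the ledge, 140 (x) by 100 (y) by 6 mm, 0.18 to 0.3 kg; two 10 mm holes 22 mm from its +x end; origin at the centre of its underside, x along its length to the end with the holes. Starts turned up to 0.2 rad from the ledge, short of the far edge, its long side 25 to 65 mm (at its middle) from the fence; against the fence its origin is at ledge y = +80 mm
- plate_front (a point): middle of the plate's end with the two holes, on its underside; axes as the plate's. Its distance past ledge_edge along ledge x is the overhang
- spacer: plain steel pin, 18 mm across, 40 mm tall, standing on the right part of the ledge; origin at the centre of its foot. To be left alone
- tin: small closed can, 36 mm across, 45 mm tall, standing on the right part of the ledge; origin at the centre of its foot. To be left alone
- bush: short brass cylinder, 26 mm across, 20 mm tall, standing on the right part of the ledge; origin at the centre of its foot. To be left alone
- hook: black plastic J-shaped hook lying on the table, about 66 by 36 by 12 mm; origin about mid-part, on the table. To be left alone
- tape: brown cardboard ring lying flat on the table, 90 mm across, 35 mm tall; origin at the centre of its underside. To be left alone
- wrench: steel wrench lying on the table, about 180 mm long; origin near its middle. To be left alone
- oiler: white plastic bottle standing on the table, 50 mm across, 120 mm tall; origin at the centre of its foot. To be left alone

How it is judged:
By the outcome, as a careful person would: the job done as asked, in the order asked, and still so for the second after the job is handed in, with the robot touching nothing.
It also fails if it takes over 51 s, if anything falls off the work surface, if the arm or the gripper's body presses on something with over 40 N, if the wrist force passes 120 N, or if a joint passes its speed limit or range.

## Robot

A 6-joint arm with a two-finger parallel gripper is mounted at the origin on the work surface. World frame = base frame: x ahead of the robot, y to its left, z up, the work surface at z = 0. Lengths are in m, angles in rad, forces in N, time in s.
With the tool pointing down it reaches from about 0.35 to 0.775 m from the base axis. Payload 7.3 kg.
Tool frame: the origin (TCP) lies at the centre of the arm's flange, where the gripper is bolted on; the fingertips stand 178 mm ahead of it and the grasp point (between the pads) lies 159 mm ahead of it; z points along the fingers, y is the line along which they close (so a half turn about z gives the same grasp; the last joint's range is limited). The gripper opens to 92 mm and grips with 3 to 60 N. Pads are 19 mm wide; open, the fingers measure 130 mm over their backs; the gripper's body (75 mm by 190 mm) begins 47 mm behind the grasp point.
Start: joints at [-1.395, 0.342, 1.524, -0, 1.275, -0.146], TCP at [0.166, -0.498, 0.405] pointing down, gripper open.
Joint ranges: [-2.53, 2.53], [-0.77, 2.02], [0.04, 2.7], [-1, 4.14], [0.28, 2.66], [-3.11, 3.11]. Speed limits (rad/s): [2.57, 2.57, 3.14, 3.14, 3.14, 3.14].

## Interface

Orientations are given as [roll, pitch, yaw] about the fixed x, y, z axes, in that order (R = Rz(yaw) Ry(pitch) Rx(roll)).
In Python, from cell import robot gives the robot as it stands.
- The arm moves only by the tool drive_effector, called after "Call:" as name(argument=value, ...) on one line, values as JSON. Schema: {"type":"object","properties":{"motion":{"type":"array","items":{"type":"array","items":{"type":"number"},"minItems":6,"maxItems":6},"minItems":1,"maxItems":8},"finger_gap":{"type":"number"},"grip_n":{"type":"number"},"only":{"type":"string"},"quiet":{"type":"boolean"},"lines":{"type":"string"}},"required":["motion"],"additionalProperties":false}. motion is a list of rows, 1 to 8 of them, each of 6 numbers: dx, dy, dz in m, then a rotation vector rx, ry, rz in rad; each row shifts and turns the commanded pose from where the row before left it, along the tool's axes as they then stand; what a row does not reach is not made up. A row lasts 1/12 s, in which the tool goes at most 0.0417 m and 0.125 rad, less where a joint would pass 70% of its speed; a pose out of reach is approached as far as the arm can. finger_gap is the finger opening in m, set as the call begins (left out keeps the last). The fingers move at their own pace and stop on an object; grip_n is the grip in N (left out, the last holds). Time passes only in rows, so rows that do not move let the fingers close. The tool returns the time, the measured TCP pose, the force, the opening and the grip force at its end. only (a regular expression) keeps the lines of the reply that match it, lines (a string "A,B") keeps lines A to B, and quiet returns only ok. Input that does not fit is refused with a message, and nothing moves.
- robot.observe(): the state, without advancing time (a new reading comes with each control period).
- robot.read_camera(name): name is "scene" or "top" or "wrist"; returns a dict with "image" (400x640x3 uint8, red, green, blue), "fx", "fy", "cx", "cy" (pixels), "k1" (the pictures are not rectified: a ray, as slopes to the right and down, at radius r is drawn at 1 + k1 r^2 times it, then the intrinsics apply), "pose" (4x4, takes a point from camera to world coordinates). Camera axes: x right, y down, z forward; pixel columns grow to the right and rows downward; lengths in m; the calibration is good to about 2 mm. A picture is of the moment at which its call begins. There is no depth.
- robot.hand_in(): hands the job in; it is judged then, once.
The state is a dict: "time": time; "qpos": joint angles; "qvel": joint speeds; "joint_efforts": joint torques, N m; "tool_pos": TCP position; "tool_rot": TCP orientation; "contact_force": force on the tool from outside, world axes, zero at the start; "torque": the same for the moment, N m; "opening": finger opening in m; "grip_force": force on a finger pad.
Only numpy, scipy, OpenCV 4.12 (cv2) and the standard library are available. Lean on these libraries where they do the work, as an engineer would, in place of code of your own. Each camera call takes 0.05 s, during which the arm holds its last target. There are 200 camera calls.

## Working session

There is one attempt and no reset: what is moved stays moved. The work goes in short steps, Python scripts to look and compute and a tool call to move; the robot and the scene stay as the last step left them, time stands still between calls to the robot, and variables do not carry over. Pictures are saved under pics/ and viewed, at most 10 in all, crops included, and the job is handed in when it is done.

```bash
ls; mkdir -p pics
```

Run:
```python
from cell import robot
import cv2
o=robot.observe(); print({k:o[k] for k in ('time','tool_pos','tool_rot','opening')})
for n in ('top','scene'):
    c=robot.read_camera(n); cv2.imwrite(f'pics/{n}0.png',c['image'][:,:,::-1])
    print(n,c['fx'],c['fy'],c['cx'],c['cy'],c['k1'],c['pose'].round(4).tolist() if hasattr(c['pose'],'round') else c['pose'])
```

```text
cell.py
pics
{'time': 0.0, 'tool_pos': array([ 0.16602839, -0.49790153,  0.40406628]), 'tool_rot': array([-3.14011487e+00, -2.30681421e-04,  3.21772634e-01]), 'opening': 0.09220189105487223}
top 457.9450382798195 457.9450382798195 320.85380819667034 197.36363953408735 -0.07874341975353406 [[0.0226, -0.984, 0.1766, 0.3037], [-0.9997, -0.0237, -0.0044, 0.0283], [0.0085, -0.1765, -0.9843, 1.4513], [0.0, 0.0, 0.0, 1.0]]
scene 432.85989215035437 432.85989215035437 315.7162085571086 203.00637223142897 -0.05687234840001547 [[0.5184, 0.7112, -0.4748, 1.1311], [0.8551, -0.428, 0.2925, -0.3389], [0.0048, -0.5577, -0.83, 1.1136], [0.0, 0.0, 0.0, 1.0]]
```

View pics/top0.png

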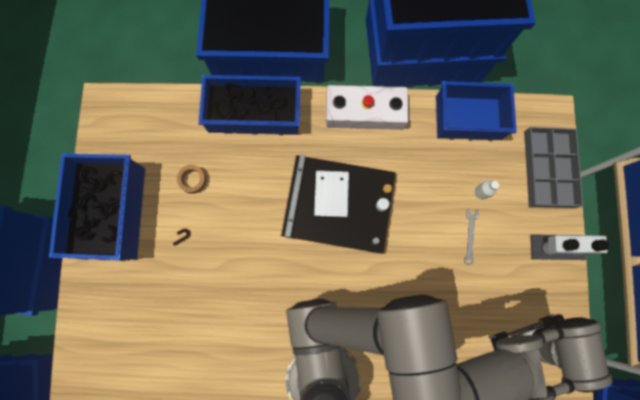

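View pics/scene0.png

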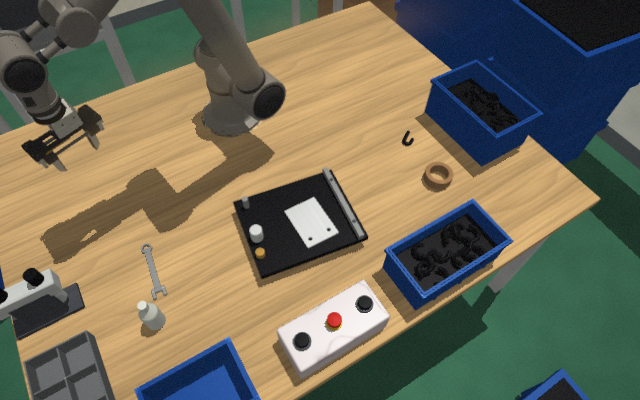

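The top view shows the black ledge (px 282–396, 155–253) with the fence bar on its left (290–303, 157–237). The bright plate is at (314–349, 170–217), holes at the far end (323/342, 178). The tin, bush and spacer are on the right at about (383,204), (387,188) and (376,241). The scene view agrees, with the plate around (311,222).

Next I'll extract corners in both views and triangulate.

Create h.py:
```python
import numpy as np, cv2
from cell import robot
def ray(c,uv):
    K=np.array([[c['fx'],0,c['cx']],[0,c['fy'],c['cy']],[0,0,1.]])
    p=cv2.undistortPoints(np.float64(uv).reshape(-1,1,2),K,np.array([c['k1'],0,0,0,0])).reshape(-1,2)
    P=np.asarray(c['pose']); d=np.c_[p,np.ones(len(p))]@P[:3,:3].T
    return P[:3,3],d
def plane(c,uv,z):
    o,d=ray(c,uv); return o+d*((z-o[2])/d[:,2])[:,None]
def tri(c1,u1,c2,u2):
    o1,d1=ray(c1,u1); o2,d2=ray(c2,u2); out=[]
    for a,b in zip(d1,d2):
        s=np.linalg.lstsq(np.c_[a,-b],o2-o1,rcond=None)[0]
        p,q=o1+a*s[0],o2+b*s[1]; out.append(np.r_[(p+q)/2,np.linalg.norm(p-q)])
    return np.array(out)
def quad(m):
    "4 corners from line fits to the contour's sides"
    k=max(cv2.findContours(m,cv2.RETR_EXTERNAL,cv2.CHAIN_APPROX_NONE)[0],key=cv2.contourArea)
    h=cv2.convexHull(k)
    for e in np.arange(.02,.12,.005):
        a=cv2.approxPolyDP(h,e*cv2.arcLength(h,True),True).reshape(-1,2).astype(float)
        if len(a)==4: break
    k=k.reshape(-1,2).astype(float); L=[]
    for i in range(4):
        p,q=a[i],a[(i+1)%4]; t=(q-p)/np.linalg.norm(q-p); n=np.array([-t[1],t[0]])
        s=(k-p)@t; w=(abs((k-p)@n)<2.5)&(s>.15*np.linalg.norm(q-p))&(s<.85*np.linalg.norm(q-p))
        v=cv2.fitLine(k[w].astype(np.float32),cv2.DIST_HUBER,0,.01,.01).ravel(); L.append(v)
    X=[]
    for i in range(4):
        a_,b_=L[i-1],L[i]; s=np.linalg.solve(np.c_[a_[:2],-b_[:2]],b_[2:]-a_[2:]); X.append(a_[2:]+s[0]*a_[:2])
    return np.array(X)
def up(im,box,f=4):
    x0,y0,x1,y1=box; return cv2.resize(im[y0:y1,x0:x1],None,fx=f,fy=f,interpolation=cv2.INTER_CUBIC)
def back(q,box,f=4): return (q+.5)/f-.5+np.array(box[:2])
BOX={'top':(270,145,405,262),'scene':(225,160,375,285)}
def plate(c,n,thr=140,box=None):
    b=box or BOX[n]; g=up(c['image'],b).astype(int)
    m=((g.min(2)>thr)).astype(np.uint8)*255
    m=cv2.morphologyEx(m,cv2.MORPH_OPEN,np.ones((9,9)))
    return back(quad(m),b),m
```

Run:
```python
from h import *
np.set_printoptions(precision=4,suppress=True)
C={n:robot.read_camera(n) for n in('top','scene')}
out=[]
for n in C:
    q,m=plate(C[n],n); print(n,q.round(1).tolist())
    z=plane(C[n],q,.056); print(z, np.linalg.norm(z-np.roll(z,-1,0),axis=1))
    g=up(C[n]['image'],BOX[n]); cv2.polylines(g,[np.int32((q-BOX[n][:2])*4)],True,(255,0,0),1)
    out.append(g[:,:,::-1])
    cv2.imwrite(f'pics/z_{n}.png',g[:,:,::-1])
```

```text
top [[315.8, 170.6], [348.1, 171.6], [346.5, 216.2], [313.8, 215.0]]
[[ 0.6388  0.0396  0.056 ]
 [ 0.6382 -0.0614  0.056 ]
 [ 0.4973 -0.0581  0.056 ]
 [ 0.4984  0.0423  0.056 ]] [0.1011 0.1409 0.1004 0.1404]
scene [[313.7, 196.5], [338.4, 232.2], [307.4, 247.5], [284.0, 210.4]]
[[ 0.5032  0.0407  0.056 ]
 [ 0.6437  0.0373  0.056 ]
 [ 0.6407 -0.0623  0.056 ]
 [ 0.5005 -0.0586  0.056 ]] [0.1406 0.0996 0.1402 0.0993]
```

View pics/z_top.png

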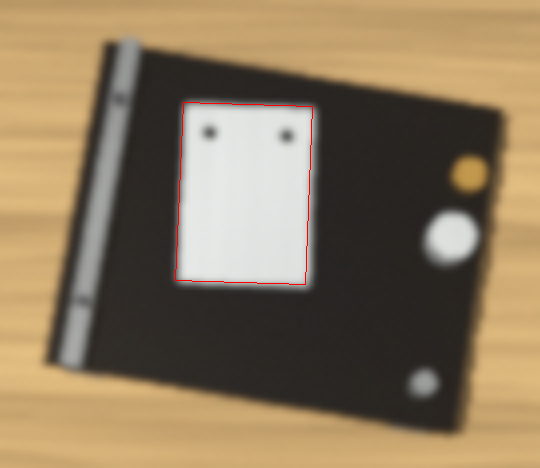

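View pics/z_scene.png

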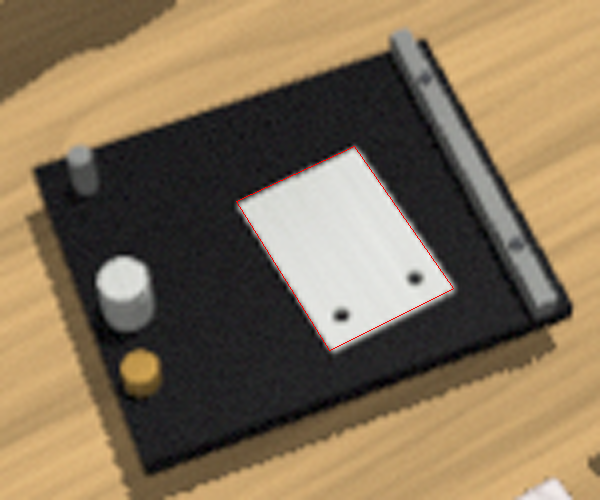

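Corners land on a 141×100 mm quad in both views, which matches the plate. The holes face the far edge and the tin, bush and spacer are about 85 mm clear. Next is the ledge frame (far edge, right edge, fence top), with plate height from both views.

Add to h.py:
```python
def fit(pts):
    v=cv2.fitLine(np.float32(pts),cv2.DIST_HUBER,0,.01,.01).ravel(); return v[2:],v[:2]
def profile(c,n,a,b,z,f0,lo,hi,sign,N=40,half=.02):
    """subpixel edge: sample along world line a->b (xy at height z), search +-half across dir; returns world xy edge points"""
    P=np.asarray(c['pose']); R=P[:3,:3].T
    K=np.array([[c['fx'],0,c['cx']],[0,c['fy'],c['cy']],[0,0,1.]])
    a,b=np.array(a),np.array(b); t=(b-a)/np.linalg.norm(b-a); nn=np.array([-t[1],t[0]])
    s=np.arange(-half,half,.0005); g=cv2.cvtColor(c['image'],cv2.COLOR_RGB2GRAY).astype(np.float32); out=[]
    for k in np.linspace(.05,.95,N):
        w=np.c_[(a+(b-a)*k)+s[:,None]*nn,np.full(len(s),z)]
        uv=cv2.projectPoints(w,cv2.Rodrigues(R)[0],-R@P[:3,3],K,np.array([c['k1'],0,0,0,0]))[0].reshape(-1,2).astype(np.float32)
        v=cv2.GaussianBlur(cv2.remap(g,uv[:,0],uv[:,1],cv2.INTER_LINEAR).reshape(1,-1),(1,1),0).ravel()
        d=np.gradient(cv2.blur(v.reshape(1,-1),(5,1)).ravel())*sign; i=d.argmax()
        if d[i]>0.5: out.append(w[i,:2])
    return np.array(out)
```

Run:
```python
from h import *
np.set_printoptions(precision=4,suppress=True)
C={n:robot.read_camera(n) for n in('top','scene')}
qt,_=plate(C['top'],'top'); qs,_=plate(C['scene'],'scene')
# order: far-left, far-right, near-right, near-left
T=tri(C['top'],qt,C['scene'],qs[[1,2,3,0]]); print('plate corners tri+gap\n',T)
t=C['top']; o=np.array(BOX['top'][:2])
pix=lambda l:np.array(l,float)/4+o
far=plane(t,pix([[135,47],[503,108]]),.05)[:,:2]; right=plane(t,pix([[503,108],[462,432]]),.05)[:,:2]
fi=plane(t,pix([[139,45],[81,366]]),.07)[:,:2]; fo=plane(t,pix([[120,42],[60,366]]),.07)[:,:2]
for nm,l,z,sg in (('far',far,.05,1),('right',right,.05,1),('fence_in',fi,.07,1),('fence_out',fo,.07,-1)):
    e=profile(t,'top',l[0],l[1],z,0,0,0,sg,half=.008 if 'fence' in nm else .015)
    p,d=fit(e); d=d*np.sign(d[0]) 
    r=(e-p)@np.array([-d[1],d[0]]); print(nm,'pt',p,'dir',d,'ang',np.arctan2(d[1],d[0]),len(e),'rms',r.std())
```

```text
plate corners tri+gap
 [[ 0.6405  0.0397  0.0487  0.0001]
 [ 0.6391 -0.0616  0.0527  0.0002]
 [ 0.4981 -0.0579  0.0522  0.0011]
 [ 0.4995  0.0427  0.0499  0.0008]]
far pt [ 0.6648 -0.0628] dir [0.1492 0.9888] ang 1.4210184 40 rms 0.0008273744092654012
right pt [ 0.5144 -0.1984] dir [ 0.989  -0.1476] ang -0.14813532 40 rms 0.0010089058676816664
fence_in pt [0.6398 0.0872] dir [0.9998 0.018 ] ang 0.01797974 1 rms 0.0
fence_out pt [0.5327 0.1077] dir [ 0.9906 -0.137 ] ang -0.13744031 3 rms 0.0007937987890738498
```

Ledge heading is about −0.149 rad, from both edges. Plate top height triangulates to 49–53 mm against 56 expected; that's a calibration bias, since the views disagree by about 4 mm. The plate is turned +0.128 rad to the ledge with a fence gap of about 45 mm, inside the given range.

The plan is to spread the fingers along ledge x and push with both at once so the plate squares up.

Add to h.py:
```python
TH=-.149
from scipy.spatial.transform import Rotation as Ro
def go(xp,yp,z,yaw,rel=True):
    "xp,yp along the ledge axes (world-origin); prints tool-axis move to that pose"
    o=robot.observe(); R=Ro.from_euler('xyz',o['tool_rot']).as_matrix()
    X=np.array([np.cos(TH),np.sin(TH)]);Y=np.array([-X[1],X[0]])
    g=np.r_[xp*X+yp*Y,z]; p=o['tool_pos']
    G=Ro.from_euler('xyz',[np.pi,0,yaw]).as_matrix()
    print('t',round(o['time'],2),'now x\' y\' z',(p[:2]@X).round(4),(p[:2]@Y).round(4),p[2].round(4),'F',o['contact_force'].round(1),'open',round(o['opening'],3))
    print('dxyz now-axes',(R.T@(g-p)).round(4),'in goal axes',(G.T@(g-p)).round(4),'rot',Ro.from_matrix(R.T@G).as_rotvec().round(4))
```

```text
(no output)
```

Call:
drive_effector(motion=[[0.035, 0, 0, 0, 0, -0.12], [0.035, 0, 0, 0, 0, -0.12], [0.035, 0, 0, 0, 0, -0.12], [0.035, 0, 0, 0, 0, -0.12], [0.035, 0, 0, 0, 0, -0.12], [0.035, 0, 0, 0, 0, -0.12], [0.035, 0, 0, 0, 0, -0.12], [0.035, 0, 0, 0, 0, -0.12]], finger_gap=0.06)

```text
time: 0.97
tool_pos: [0.3659, -0.3146, 0.4046]
tool_rot: [3.141, 0.0, 1.288]
contact_force: [0.5, -0.1, 0.3]
opening: 0.0602
grip_force: 0.0
```

```bash
python3 -c "
from h import *
go(.57,-.005,.33,TH+np.pi/2)"
```

```text
t 0.97 now x' y' z 0.4085 -0.2568 0.4046 F [ 0.5 -0.1  0.3] open 0.06
dxyz now-axes [0.2711 0.1264 0.0746] in goal axes [0.2518 0.1615 0.0746] rot [ 0.0004  0.     -0.1339]
```

Call:
drive_effector(motion=[[0.033, 0.018, 0.009, 0, 0, -0.067], [0.033, 0.018, 0.009, 0, 0, -0.067], [0.031, 0.02, 0.009, 0, 0, 0], [0.031, 0.02, 0.009, 0, 0, 0], [0.031, 0.02, 0.009, 0, 0, 0], [0.031, 0.02, 0.009, 0, 0, 0], [0.031, 0.02, 0.009, 0, 0, 0], [0.031, 0.02, 0.009, 0, 0, 0]])

```text
time: 1.63
tool_pos: [0.5645, -0.0943, 0.3323]
tool_rot: [3.142, 0.0, 1.416]
contact_force: [1.0, -0.7, 0.5]
opening: 0.0599
grip_force: 0.0
```

Call:
drive_effector(motion=[[0, 0, 0, 0, 0, 0], [0, 0, 0, 0, 0, 0]])

```text
time: 1.8
tool_pos: [0.5642, -0.0943, 0.3317]
tool_rot: [-3.14, -0.0, 1.419]
contact_force: [-0.2, -0.9, -0.2]
opening: 0.0599
grip_force: 0.0
```

Run:
```python
from h import *
go(.57,-.005,.235,TH+np.pi/2)
c=robot.read_camera('wrist'); cv2.imwrite('pics/w1.png',c['image'][:,:,::-1]); print(c['fx'],c['pose'].round(3))
```

```text
t 1.8 now x' y' z 0.572 -0.0095 0.3317 F [-0.2 -0.9 -0.2] open 0.06
dxyz now-axes [ 0.0045 -0.0018  0.0967] in goal axes [ 0.0045 -0.002   0.0967] rot [-0.0017 -0.0001 -0.0025]
284.7401818743533 [[ 0.989 -0.145 -0.04   0.574]
 [-0.151 -0.956 -0.25  -0.028]
 [-0.002  0.253 -0.967  0.312]
 [ 0.     0.     0.     1.   ]]
```

View pics/w1.png

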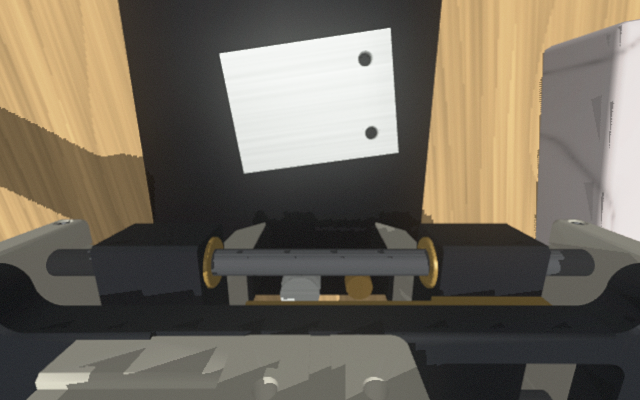

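The wrist picture shows the plate at (220–398, 28–172), the holes at (365,59) and (371,132) towards the far edge line (440,0)→(425,215), and the tin and bush behind the fingers. I'll measure again from this view before lowering.

Add to h.py:
```python
def led(p): 
    X=np.array([np.cos(TH),np.sin(TH)]);Y=np.array([-X[1],X[0]]); return np.c_[p[:,:2]@X,p[:,:2]@Y]
```

Run:
```python
from h import *
np.set_printoptions(precision=4,suppress=True)
C={n:robot.read_camera(n) for n in('top','wrist','scene')}
w=C['wrist']
q,m=plate(w,'wrist',box=(200,10,420,200)); p=plane(w,q,.056)
print(q.round(1).tolist()); print('plate wrist x\'y\'',led(p).tolist())
qs,_=plate(C['scene'],'scene'); print('tri wrist/scene', tri(w,q,C['scene'],qs[[0,3,2,1]]))
for nm,n,px,z in (('far','wrist',[[438,30],[428,200]],.05),('near','wrist',[[122,20],[150,190]],.05)):
    l=plane(C[n],np.array(px,float),z)[:,:2]
    for sg in (1,-1):
        e=profile(C[n],n,l[0],l[1],z,0,0,0,sg,half=.015)
        if len(e)<10: continue
        pp,d=fit(e); print(nm,sg,len(e),led(pp[None]),np.arctan2(d[1],d[0]))
t=C['top']; o=np.array(BOX['top'][:2])
for nm,px,sg in (('in',[[139,55],[84,350]],-1),):
    l=plane(t,np.array(px)/4+o,.07)[:,:2]; e=profile(t,'top',l[0],l[1],.07,0,0,0,sg,half=.008); pp,d=fit(e); print('fence',len(e),led(pp[None]),np.arctan2(d[1],d[0]))
```

```text
[[389.7, 24.4], [398.1, 149.5], [243.8, 170.5], [218.5, 50.5]]
plate wrist x'y' [[0.6279035361536054, 0.13113755610664607], [0.6410855246883581, 0.03173785152861384], [0.5020333445453085, 0.013580181367313296], [0.4887013473829524, 0.11284366895389636]]
tri wrist/scene [[ 0.5471 -0.067   0.4061  0.0252]
 [ 0.7401 -0.0519 -0.2053  0.1162]
 [ 0.5217 -0.0498 -0.0664  0.1231]
 [ 0.3168  0.2513 -0.6281  0.062 ]]
far 1 40 [[0.6691 0.0557]] 1.4224312
far -1 40 [[0.6774 0.054 ]] 1.4107456
near 1 32 [[0.404  0.0795]] 1.3922678
near -1 40 [[0.4093 0.0611]] 1.4227651
fence 40 [[0.5371 0.1751]] -0.14828068
```

Wrist and top agree to about 3 mm, and the ledge measures 260 mm wide as stated. The bad triangulation just printed came from a corner-order slip, and the earlier one stands. Lowering now beside the plate with about 12 mm clearance.

Call:
drive_effector(motion=[[0, -0.001, 0.025, 0, 0, 0], [0, -0.001, 0.025, 0, 0, 0], [0, 0, 0.025, 0, 0, 0], [0, 0, 0.016, 0, 0, 0], [0, 0, 0.008, 0, 0, 0], [0, 0, 0, 0, 0, 0]])

```text
time: 2.5
tool_pos: [0.5608, -0.0965, 0.2325]
tool_rot: [-3.139, -0.0, 1.414]
contact_force: [0.8, 0.7, 0.3]
opening: 0.0597
grip_force: 0.0
```

Run:
```python
from h import *
np.set_printoptions(precision=4,suppress=True)
go(.57,-.01,.2305,TH+np.pi/2)
w=robot.read_camera('wrist');s=robot.read_camera('scene')
q,m=plate(w,'wrist',box=(130,0,480,230)); p=plane(w,q,.056); print(q.round(1).tolist()); print(led(p))
```

```text
t 2.5 now x' y' z 0.5689 -0.0122 0.2325 F [0.8 0.7 0.3] open 0.06
dxyz now-axes [0.0022 0.0011 0.002 ] in goal axes [0.0022 0.0011 0.002 ] rot [-0.0028 -0.0003 -0.0076]
[[447.6, -0.4], [451.4, 164.6], [203.3, 198.5], [152.7, -0.4]]
[[0.6304 0.1113]
 [0.641  0.0319]
 [0.5021 0.0135]
 [0.489  0.1124]]
```

Call:
drive_effector(motion=[[0, 0, 0.002, 0, 0, -0.007], [0.006, 0, 0, 0, 0, 0], [0.006, 0, 0, 0, 0, 0], [0.006, 0, 0, 0, 0, 0], [0.006, 0, 0, 0, 0, 0], [0.006, 0, 0, 0, 0, 0], [0.006, 0, 0, 0, 0, 0], [0.006, 0, 0, 0, 0, 0]])

```text
time: 3.27
tool_pos: [0.5678, -0.0536, 0.2319]
tool_rot: [3.141, 0.001, 1.423]
contact_force: [-1.3, -3.3, 2.8]
opening: 0.0601
grip_force: 1.5
```

Run:
```python
from h import *
np.set_printoptions(precision=4,suppress=True)
go(.57,.0625,.2305,TH+np.pi/2)
w=robot.read_camera('wrist')
q,m=plate(w,'wrist',box=(130,0,480,230)); p=plane(w,q,.056); print(q.round(1).tolist()); print(led(p))
```

```text
t 3.27 now x' y' z 0.5695 0.0313 0.2319 F [-1.3 -3.3  2.8] open 0.06
dxyz now-axes [0.0312 0.0006 0.0014] in goal axes [0.0312 0.0005 0.0014] rot [0.0001 0.0006 0.0015]
[[465.3, 30.0], [444.4, 222.0], [202.2, 221.4], [179.3, 32.8]]
[[0.6403 0.1421]
 [0.6414 0.0427]
 [0.5013 0.0428]
 [0.5003 0.1406]]
```

Call:
drive_effector(motion=[[0.006, 0, 0, 0, 0, 0], [0.006, 0, 0, 0, 0, 0], [0.006, 0, 0, 0, 0, 0], [0.004, 0, 0, 0, 0, 0], [0.002, 0, 0, 0, 0, 0], [0, 0, 0, 0, 0, 0]])

```text
time: 3.82
tool_pos: [0.5714, -0.0298, 0.2317]
tool_rot: [3.142, -0.0, 1.423]
contact_force: [-0.3, -0.5, -0.4]
opening: 0.0601
grip_force: 0.0
```

Call:
drive_effector(motion=[[0.002, 0, 0, 0, 0, 0], [0.002, 0, 0, 0, 0, 0]])

```text
time: 3.98
tool_pos: [0.5719, -0.0265, 0.2316]
tool_rot: [-3.141, 0.0, 1.423]
contact_force: [0.6, -1.8, 0.6]
opening: 0.0599
grip_force: 1.0
```

Call:
drive_effector(motion=[[0.001, 0, 0, 0, 0, 0], [0.001, 0, 0, 0, 0, 0]])

```text
time: 4.15
tool_pos: [0.5722, -0.0245, 0.2317]
tool_rot: [-3.142, 0.0, 1.423]
contact_force: [-0.2, -1.5, 0.4]
opening: 0.0597
grip_force: 0.9
```

Run:
```python
from h import *
np.set_printoptions(precision=4,suppress=True)
go(.57,.0625,.2305,TH+np.pi/2)
w=robot.read_camera('wrist')
q,m=plate(w,'wrist',box=(130,0,480,230)); p=plane(w,q,.056); print(q.round(1).tolist()); print(led(p))
```

```text
t 4.15 now x' y' z 0.5695 0.0607 0.2317 F [-0.2 -1.5  0.4] open 0.06
dxyz now-axes [0.0018 0.0005 0.0012] in goal axes [0.0018 0.0005 0.0012] rot [-0.0001  0.0001  0.0009]
[[466.9, 35.2], [445.2, 218.9], [202.3, 222.2], [181.1, 33.0]]
[[0.6413 0.1692]
 [0.6414 0.0741]
 [0.5014 0.072 ]
 [0.5012 0.17  ]]
```

Nearly there. I'll continue in 1 mm steps until the push force rises.

Call:
drive_effector(motion=[[0.001, 0, 0, 0, 0, 0], [0.001, 0, 0, 0, 0, 0]])

```text
time: 4.37
tool_pos: [0.5725, -0.0225, 0.2316]
tool_rot: [-3.141, 0.0, 1.423]
contact_force: [-0.7, -1.2, -0.0]
opening: 0.06
grip_force: 0.9
```

Call:
drive_effector(motion=[[0.001, 0, 0, 0, 0, 0], [0.001, 0, 0, 0, 0, 0]])

```text
time: 4.53
tool_pos: [0.5727, -0.0207, 0.2317]
tool_rot: [-3.141, 0.001, 1.423]
contact_force: [-2.1, -5.8, 0.1]
opening: 0.0602
grip_force: 3.3
```

```bash
python3 -c "
from h import *
go(.57,.0625,.2305,TH+np.pi/2)"
```

```text
t 4.53 now x' y' z 0.5694 0.0646 0.2317 F [-2.1 -5.8  0.1] open 0.06
dxyz now-axes [-0.0021  0.0006  0.0012] in goal axes [-0.0021  0.0006  0.0012] rot [-0.0003  0.0007  0.0012]
```

Call:
drive_effector(motion=[[0.001, 0, 0, 0, 0, 0], [0, 0, 0, 0, 0, 0]])

```text
time: 4.7
tool_pos: [0.5728, -0.0203, 0.2316]
tool_rot: [-3.141, 0.002, 1.423]
contact_force: [-1.3, -6.9, 0.2]
opening: 0.0598
grip_force: 3.8
```

Call:
drive_effector(motion=[[0.001, 0, 0, 0, 0, 0], [0, 0, 0, 0, 0, 0]])

```text
time: 4.87
tool_pos: [0.5729, -0.0199, 0.2317]
tool_rot: [-3.141, 0.003, 1.423]
contact_force: [-2.8, -10.1, -0.8]
opening: 0.0602
grip_force: 5.3
```

Run:
```python
from h import *
np.set_printoptions(precision=4,suppress=True)
go(.57,.0625,.2305,TH+np.pi/2)
w=robot.read_camera('wrist')
q,m=plate(w,'wrist',box=(130,0,480,230)); p=plane(w,q,.056); print(q.round(1).tolist()); print(led(p))
cv2.imwrite('pics/w2.png',w['image'][:,:,::-1])
```

```text
t 4.87 now x' y' z 0.5695 0.0654 0.2317 F [ -2.8 -10.1  -0.8] open 0.06
dxyz now-axes [-0.0029  0.0005  0.0012] in goal axes [-0.0029  0.0005  0.0012] rot [-0.0004  0.0031  0.0014]
[[181.8, 39.9], [459.4, 40.2], [446.1, 221.6], [202.3, 222.7]]
[[0.5013 0.171 ]
 [0.6377 0.1711]
 [0.6421 0.0766]
 [0.5013 0.0757]]
```

View pics/w2.png

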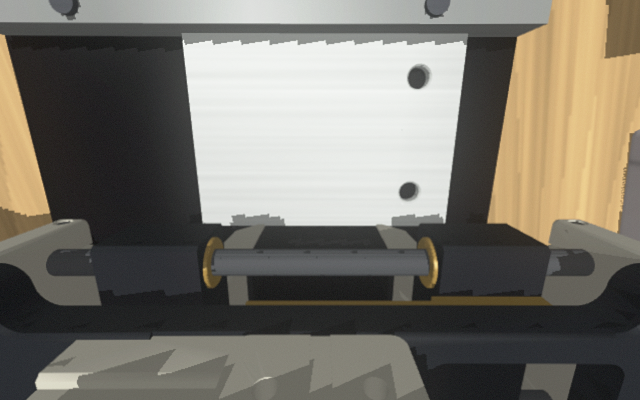

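The plate's long edge (row ~38, columns 183–466) sits right against the fence base (row ~34). Force is 10 N, and finger face + 100 mm = 0.175, which matches the fence measured from the top. Backing off, lifting and turning a quarter turn.

Call:
drive_effector(motion=[[-0.012, 0, 0, 0, 0, 0], [-0.012, 0, 0, 0, 0, 0], [0, 0, -0.03, 0, 0, 0], [0, 0, -0.03, 0, 0, 0.1], [0, -0.03, 0, 0, 0, 0.12], [0, -0.03, 0, 0, 0, 0.12], [0, -0.03, 0, 0, 0, 0.12], [0, 0, 0, 0, 0, 0.12]], finger_gap=0.04)

```text
time: 5.58
tool_pos: [0.4814, -0.0086, 0.2913]
tool_rot: [-3.136, 0.002, 0.837]
contact_force: [0.6, 0.4, -0.4]
opening: 0.0399
grip_force: 0.0
```

Call:
drive_effector(motion=[[0, 0, 0, 0, 0, 0.12], [0, 0, 0, 0, 0, 0.12], [0, 0, 0, 0, 0, 0.12], [0, 0, 0, 0, 0, 0.12], [0, 0, 0, 0, 0, 0.12], [0, 0, 0, 0, 0, 0.12], [0, 0, 0, 0, 0, 0.12], [0, 0, 0, 0, 0, 0.12]])

```text
time: 6.25
tool_pos: [0.4859, -0.0106, 0.2918]
tool_rot: [-3.141, -0.0, -0.124]
contact_force: [-0.3, -0.7, -0.8]
opening: 0.0401
grip_force: 0.0
```

Call:
drive_effector(motion=[[0, 0, 0, 0, 0, 0]])

```text
time: 6.33
tool_pos: [0.4859, -0.0105, 0.2918]
tool_rot: [-3.141, -0.0, -0.122]
contact_force: [-0.0, 0.1, -0.4]
opening: 0.0399
grip_force: 0.0
```

Run:
```python
from h import *
np.set_printoptions(precision=4,suppress=True)
go(.472,.125,.29,TH)
C={n:robot.read_camera(n) for n in('top','scene')}
for n in C: print(n,led(plane(C[n],plate(C[n],n)[0],.056)).tolist())
```

```text
t 6.33 now x' y' z 0.4821 0.0617 0.2918 F [-0.   0.1 -0.4] open 0.04
dxyz now-axes [-0.0084 -0.0635  0.0018] in goal axes [-0.0101 -0.0633  0.0018] rot [-0.0004 -0.0003  0.0269]Traceback (most recent call last):
  File "<stdin>", line 5, in <module>
  File "h.py", line 40, in plate
    return back(quad(m),b),m
                ~~~~^^^
  File "h.py", line 27, in quad
    v=cv2.fitLine(k[w].astype(np.float32),cv2.DIST_HUBER,0,.01,.01).ravel(); L.append(v)
      ~~~~~~~~~~~^^^^^^^^^^^^^^^^^^^^^^^^^^^^^^^^^^^^^^^^^^^^^^^^^^
cv2.error: OpenCV(4.12.0) /io/opencv/modules/imgproc/src/linefit.cpp:50: error: (-215:Assertion failed) count > 0 in function 'fitLine2D_wods'
```

Call:
drive_effector(motion=[[-0.005, -0.021, 0, 0, 0, 0.027], [-0.005, -0.021, 0, 0, 0, 0], [0, -0.021, 0, 0, 0, 0], [0, 0, 0, 0, 0, 0], [0, 0, 0, 0, 0, 0]])

```text
time: 6.85
tool_pos: [0.4845, 0.0542, 0.2917]
tool_rot: [3.142, -0.0, -0.14]
contact_force: [0.4, -0.8, -0.1]
opening: 0.0398
grip_force: 0.0
```

Run:
```python
from h import *
np.set_printoptions(precision=4,suppress=True)
go(.472,.125,.2305,TH)
w=robot.read_camera('wrist'); cv2.imwrite('pics/w3.png',w['image'][:,:,::-1])
```

```text
t 6.85 now x' y' z 0.4711 0.1255 0.2917 F [ 0.4 -0.8 -0.1] open 0.04
dxyz now-axes [0.0009 0.0005 0.0612] in goal axes [0.0009 0.0005 0.0612] rot [ 0.     -0.0002  0.0094]
```

View pics/w3.png

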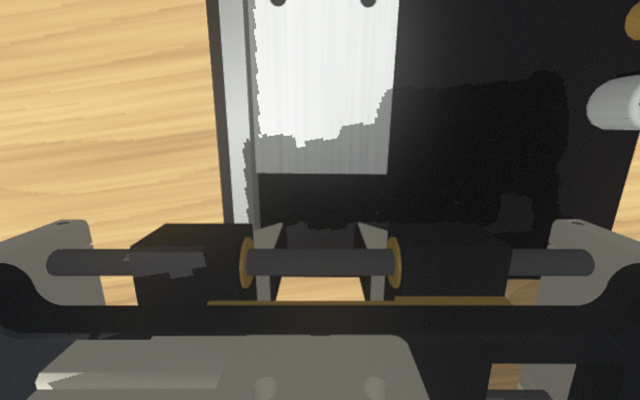

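The plate still lies along the fence (left edge at col ~257, rear edge at row ~174) and the fingers are centred behind it. Correcting yaw and lowering.

Call:
drive_effector(motion=[[0, 0, 0.025, 0, 0, 0.008], [0, 0, 0.02, 0, 0, 0], [0, 0, 0.012, 0, 0, 0], [0, 0, 0.003, 0, 0, 0], [0, 0, 0, 0, 0, 0]])

```text
time: 7.32
tool_pos: [0.4844, 0.0529, 0.231]
tool_rot: [3.141, 0.002, -0.152]
contact_force: [0.4, -0.2, 0.1]
opening: 0.0401
grip_force: 0.0
```

Run:
```python
from h import *
go(.559,.125,.2305,TH)
for _ in range(3): robot.read_camera('wrist'); print(robot.observe()['tool_rot'])
```

```text
t 7.32 now x' y' z 0.4712 0.1242 0.231 F [ 0.4 -0.2  0.1] open 0.04
dxyz now-axes [ 0.0878 -0.0011  0.0003] in goal axes [ 0.0878 -0.0008  0.0005] rot [ 0.0004  0.002  -0.0033]
[ 3.14142722e+00  1.58111647e-04 -1.52403414e-01]
[ 3.14155737e+00 -9.97652614e-04 -1.52396490e-01]
[-3.14152927e+00 -1.69692673e-03 -1.52287788e-01]
```

Call:
drive_effector(motion=[[0.006, -0.001, 0, 0, 0, -0.0035], [0.006, 0, 0, 0, 0, 0], [0.006, 0, 0, 0, 0, 0], [0.006, 0, 0, 0, 0, 0], [0.006, 0, 0, 0, 0, 0], [0.006, 0, 0, 0, 0, 0], [0.006, 0, 0, 0, 0, 0], [0.006, 0, 0, 0, 0, 0]])

```text
time: 8.13
tool_pos: [0.5326, 0.0475, 0.2317]
tool_rot: [3.141, 0.001, -0.149]
contact_force: [-3.7, 0.6, 3.1]
opening: 0.0398
grip_force: 1.9
```

Call:
drive_effector(motion=[[0.006, 0, 0, 0, 0, 0], [0.006, 0, 0, 0, 0, 0], [0.006, 0, 0, 0, 0, 0], [0.004, 0, 0, 0, 0, 0], [0.002, 0, 0, 0, 0, 0], [0, 0, 0, 0, 0, 0]])

```text
time: 8.63
tool_pos: [0.5565, 0.0438, 0.2316]
tool_rot: [3.142, -0.001, -0.149]
contact_force: [-0.7, -0.2, -0.4]
opening: 0.04
grip_force: 0.1
```

Run:
```python
from h import *
go(.559,.125,.2305,TH)
w=robot.read_camera('wrist'); cv2.imwrite('pics/w4.png',w['image'][:,:,::-1])
```

```text
t 8.63 now x' y' z 0.5438 0.126 0.2316 F [-0.7 -0.2 -0.4] open 0.04
dxyz now-axes [0.0152 0.001  0.0012] in goal axes [0.0152 0.001  0.0011] rot [ 0.     -0.001   0.0002]
```

View pics/w4.png

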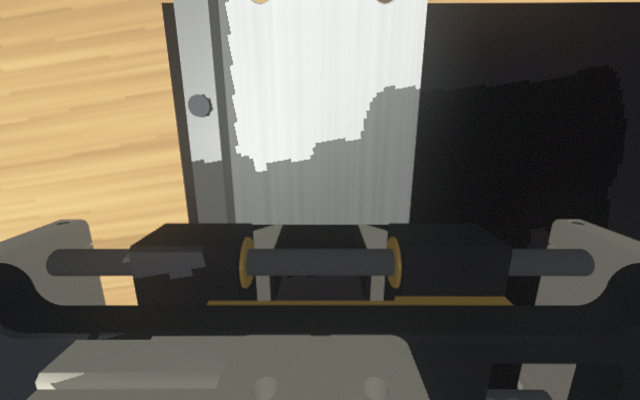

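The plate is still straight along the fence, with its front past the far edge (holes at the top, row ~0). I'll push 10 mm more, then back off and measure before the final millimetres.

Call:
drive_effector(motion=[[0.003, 0, 0, 0, 0, 0], [0.003, 0, 0, 0, 0, 0], [0.003, 0, 0, 0, 0, 0], [0.001, 0, 0, 0, 0, 0], [0, 0, 0, 0, 0, 0]])

```text
time: 9.1
tool_pos: [0.5662, 0.0424, 0.2317]
tool_rot: [3.142, -0.001, -0.149]
contact_force: [0.2, 0.4, 0.4]
opening: 0.0398
grip_force: 0.0
```

```bash
python3 -c "
from h import *
go(.559,.125,.2305,TH)"
```

```text
t 9.1 now x' y' z 0.5536 0.126 0.2317 F [0.2 0.4 0.4] open 0.04
dxyz now-axes [0.0054 0.001  0.0012] in goal axes [0.0054 0.001  0.0012] rot [ 0.     -0.0009  0.0003]
```

Call:
drive_effector(motion=[[-0.012, 0, 0, 0, 0, 0], [-0.02, 0, 0, 0, 0, 0], [-0.02, 0, -0.03, 0, 0, 0], [-0.02, 0, -0.03, 0, 0, 0], [-0.02, 0, -0.03, 0, 0, 0], [-0.02, 0, -0.03, 0, 0, 0], [-0.02, 0, -0.03, 0, 0, 0], [0, 0, 0, 0, 0, 0]])

```text
time: 9.77
tool_pos: [0.4337, 0.0626, 0.3872]
tool_rot: [-3.14, -0.009, -0.148]
contact_force: [1.8, 1.1, -0.0]
opening: 0.0403
grip_force: 0.0
```

Run:
```python
from h import *
go(.47,.125,.2305,TH)
for n in ('wrist','top','scene'):
    c=robot.read_camera(n); cv2.imwrite(f'pics/m_{n}.png',c['image'][:,:,::-1])
a=cv2.imread('pics/m_wrist.png'); b=up(cv2.imread('pics/m_top.png'),(270,120,410,262),2); s=up(cv2.imread('pics/m_scene.png'),(225,160,385,285),2)
o=np.zeros((600,800,3),np.uint8); o[:400-80,:640]=a[:320]; o[320:320+250,:320]=s; o[320:600,320:600]=b[:280]
cv2.imwrite('pics/mont.png',o)
```

```text
t 9.77 now x' y' z 0.4196 0.1263 0.3872 F [ 1.8  1.1 -0. ] open 0.04
dxyz now-axes [0.0489 0.0015 0.1571] in goal axes [0.0504 0.0013 0.1567] rot [-0.0011 -0.0094  0.0011]
```

View pics/mont.png

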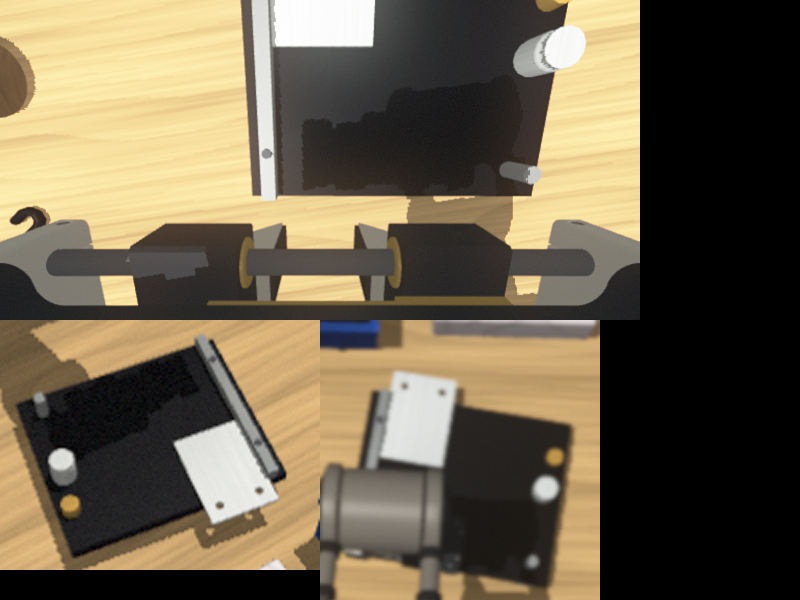

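The montage shows the plate flush along the fence, its hole end past the far edge, and the tin, bush and spacer untouched. Now measuring the overhang in several ways.

Create m.py:
```python
from h import *
np.set_printoptions(precision=4,suppress=True)
def edge(c,a,b,z,half,N=40):
    """a,b in ledge axes; strongest edge; mean ledge coords + angle rel. to ledge x"""
    X=np.array([np.cos(TH),np.sin(TH)]);Y=np.array([-X[1],X[0]])
    w=lambda p:p[0]*X+p[1]*Y
    best=[]
    for sg in (1,-1):
        e=profile(c,'',w(a),w(b),z,0,0,0,sg,N=N,half=half)
        if len(e)>N*.6:
            p,d=fit(e); n=np.array([-d[1],d[0]]); r=np.median(abs((e-p)@n))
            best.append((sg,len(e),led(p[None])[0].round(4),round(float((np.arctan2(d[1],d[0])-TH+np.pi/4)%np.pi-np.pi/4),4),round(float(r),5)))
    return best
if __name__=='__main__':
    o=robot.observe(); print(o['time'])
    t=robot.read_camera('top'); s=robot.read_camera('scene'); w=robot.read_camera('wrist')
    print('top front',edge(t,(.706,.09),(.706,.16),.056,.012))
    print('top far edge',edge(t,(.667,.05),(.667,-.11),.05,.012))
    print('top plate right',edge(t,(.60,.076),(.66,.076),.056,.010))
    print('scene front',edge(s,(.706,.09),(.706,.16),.056,.012))
    print('scene far edge',edge(s,(.669,.05),(.669,-.11),.05,.006))
    print('wrist rear',edge(w,(.565,.09),(.565,.16),.056,.012))
    print('wrist near edge',edge(w,(.409,.13),(.409,-.08),.05,.012))
    print('wrist plate right',edge(w,(.57,.076),(.6,.076),.056,.010))
    print('wrist fence',edge(w,(.44,.175),(.55,.175),.07,.010))
```

```bash
python3 m.py
```

```text
9.9167
top front [(1, 40, array([0.7039, 0.126 ]), 1.5955, 0.00073), (-1, 32, array([0.7152, 0.1313]), 1.6577, 0.00058)]
top far edge [(1, 40, array([ 0.667, -0.03 ]), 1.5707, 0.00054)]
top plate right [(1, 40, array([0.63 , 0.075]), 0.0072, 0.00061)]
scene front [(1, 40, array([0.707, 0.124]), 1.5862, 0.00036)]
scene far edge [(-1, 40, array([ 0.6714, -0.0278]), 1.5614, 0.0006)]
wrist rear [(-1, 40, array([0.564 , 0.1276]), 1.5708, 0.0)]
wrist near edge [(1, 36, array([0.4029, 0.0492]), 1.6025, 0.00188), (-1, 40, array([0.4095, 0.0279]), 1.5708, 0.0)]
wrist plate right [(1, 40, array([0.5854, 0.0736]), 0.0102, 0.00017)]
wrist fence [(1, 40, array([0.4986, 0.174 ]), -0.0, 0.0), (-1, 37, array([0.4894, 0.1663]), -0.0061, 0.00021)]
```

Estimates of 34.5–37 mm need tightening. I'll put the wrist camera right over the front end so the plate end and the far edge appear in the same close view.

Call:
drive_effector(motion=[[0.026, 0, 0, 0, 0, 0], [0.026, 0, 0, 0, 0, 0], [0.026, 0, 0, 0, 0, 0], [0.026, 0, 0, 0, 0, 0], [0.026, 0, 0, 0, 0, 0], [0, 0, 0, 0, 0, 0], [0, 0, 0, 0, 0, 0]])

```text
time: 10.65
tool_pos: [0.5647, 0.0424, 0.3794]
tool_rot: [3.141, 0.003, -0.149]
contact_force: [-0.2, -1.1, 0.1]
opening: 0.0402
grip_force: 0.0
```

Run:
```python
from m import *
go(.53,.125,.2315,TH)
w=robot.read_camera('wrist'); cv2.imwrite('pics/w5.png',w['image'][:,:,::-1])
print('front',edge(w,(.705,.082),(.705,.168),.056,.010))
print('far',edge(w,(.669,.07),(.669,-.05),.05,.010))
print('plate right',edge(w,(.60,.075),(.70,.075),.056,.010))
print('plate left',edge(w,(.68,.175),(.70,.175),.056,.006))
print('fence in top',edge(w,(.60,.175),(.66,.175),.07,.006))
print('fence out top',edge(w,(.60,.190),(.66,.190),.07,.006))
```

```text
t 10.65 now x' y' z 0.5522 0.1258 0.3794 F [-0.2 -1.1  0.1] open 0.04
dxyz now-axes [-0.0217  0.0007  0.148 ] in goal axes [-0.0222  0.0008  0.1479] rot [ 0.0004  0.0035 -0.0003]
front [(1, 40, array([0.7049, 0.127 ]), 1.5675, 0.00027), (-1, 40, array([0.7121, 0.1262]), 1.6069, 0.00121)]
far [(1, 40, array([0.669 , 0.0072]), 1.5708, 0.0), (-1, 25, array([0.6745, 0.0097]), 1.5481, 0.00161)]
plate right [(1, 40, array([0.6412, 0.074 ]), 0.0, 0.0)]
plate left [(-1, 40, array([0.6882, 0.1745]), 0.0, 0.0)]
fence in top [(1, 40, array([0.6301, 0.174 ]), -0.0, 0.0), (-1, 40, array([0.6319, 0.1714]), -0.0017, 0.00012)]
fence out top [(-1, 40, array([0.6292, 0.1893]), -0.0107, 0.00013)]
```

View pics/w5.png

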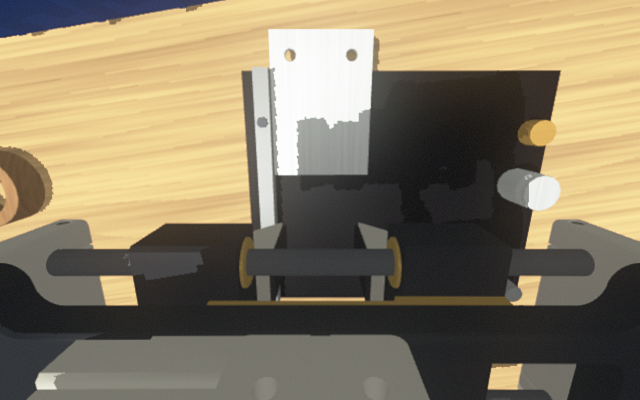

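Plate end is at row 29 and the far edge at row 71, giving an overhang of 35.9 mm. Left side 0.1745 against fence 0.174 and angle 0.000, so it's flush. About 4.3 mm remains, so TCP x' goes to ≈0.558.

Call:
drive_effector(motion=[[-0.022, 0, 0.03, 0, 0, 0], [0, 0, 0.035, 0, 0, 0], [0, 0, 0.035, 0, 0, 0], [0, 0, 0.03, 0, 0, 0], [0, 0, 0.014, 0, 0, 0], [0, 0, 0.004, 0, 0, 0], [0, 0, 0, 0, 0, 0]])

```text
time: 11.28
tool_pos: [0.5411, 0.0462, 0.2328]
tool_rot: [3.141, 0.003, -0.149]
contact_force: [0.4, 0.1, 1.0]
opening: 0.0398
grip_force: 0.0
```

```bash
python3 -c "
from h import *
go(.558,.125,.2315,TH)"
```

```text
t 11.28 now x' y' z 0.5283 0.1261 0.2328 F [0.4 0.1 1. ] open 0.04
dxyz now-axes [0.0297 0.0011 0.0012] in goal axes [0.0297 0.0011 0.0013] rot [0.0003 0.0029 0.0005]
```

Call:
drive_effector(motion=[[0.008, 0, 0.0012, 0, 0.003, 0], [0.008, 0, 0, 0, 0, 0], [0.005, 0, 0, 0, 0, 0], [0.003, 0, 0, 0, 0, 0], [0.002, 0, 0, 0, 0, 0], [0.002, 0, 0, 0, 0, 0], [0.0015, 0, 0, 0, 0, 0], [0, 0, 0, 0, 0, 0]])

```text
time: 11.95
tool_pos: [0.5705, 0.0419, 0.2333]
tool_rot: [3.141, -0.0, -0.149]
contact_force: [-6.7, 0.9, 8.4]
opening: 0.0403
grip_force: 4.6
```

```bash
python3 -c "
from h import *
go(.558,.125,.2315,TH)"
```

```text
t 11.95 now x' y' z 0.558 0.1261 0.2333 F [-6.7  0.9  8.4] open 0.04
dxyz now-axes [0.     0.0011 0.0018] in goal axes [0.     0.0011 0.0018] rot [ 0.0001 -0.0002  0.0004]
```

The upward force of 8 N means the tips are riding high on the plate's edge. I'll back off, go 2 mm lower, and look at the result first.

Call:
drive_effector(motion=[[-0.008, 0, 0, 0, 0, 0], [-0.008, 0, 0, 0, 0, 0], [-0.012, 0, -0.03, 0, 0, 0], [0.01, 0, -0.04, 0, 0, 0], [0.012, 0, -0.04, 0, 0, 0], [0, 0, -0.036, 0, 0, 0], [0, 0, 0, 0, 0, 0], [0, 0, 0, 0, 0, 0]])

```text
time: 12.62
tool_pos: [0.5647, 0.0427, 0.3807]
tool_rot: [-3.141, -0.008, -0.149]
contact_force: [-0.3, -0.5, -1.4]
opening: 0.04
grip_force: 0.0
```

Run:
```python
from m import *
go(.53,.125,.2315,TH)
w=robot.read_camera('wrist'); t=robot.read_camera('top')
print('front',edge(w,(.708,.082),(.708,.168),.056,.010))
print('far',edge(w,(.669,.07),(.669,-.05),.05,.008))
print('rear',edge(w,(.567,.085),(.567,.165),.056,.008))
print('plate right',edge(w,(.60,.075),(.70,.075),.056,.010))
print('top front',edge(t,(.706,.082),(.706,.168),.056,.01),'far',edge(t,(.667,.05),(.667,-.11),.05,.012))
```

```text
t 12.62 now x' y' z 0.5521 0.1261 0.3807 F [-0.3 -0.5 -1.4] open 0.04
dxyz now-axes [-0.0233  0.0011  0.149 ] in goal axes [-0.0221  0.0011  0.1492] rot [-0.0003 -0.0078  0.0003]
front [(1, 40, array([0.7073, 0.1282]), 1.5776, 0.00017), (-1, 40, array([0.7128, 0.1317]), 1.6197, 0.00124)]
far [(1, 40, array([0.669, 0.01 ]), 1.5708, 0.0), (-1, 29, array([0.672 , 0.0169]), 1.5708, 0.0005)]
rear [(-1, 40, array([0.5664, 0.1237]), 1.5737, 8e-05)]
plate right [(1, 40, array([0.6569, 0.0737]), -0.0069, 0.00014)]
top front [(1, 40, array([0.698, 0.128]), 1.5708, 0.0)] far [(1, 40, array([ 0.6668, -0.0337]), 1.5742, 0.0007)]
```

Overhang is now about 37.8 mm and still square. For the last 2.2 mm I'll start lower so the tips bear on the edge properly.

Call:
drive_effector(motion=[[-0.022, 0, 0.03, 0, 0.003, 0], [0, 0, 0.035, 0, 0.004, 0], [0, 0, 0.035, 0, 0, 0], [0, 0, 0.03, 0, 0, 0], [0, 0, 0.014, 0, 0, 0], [0, 0, 0.004, 0, 0, 0], [0, 0, 0, 0, 0, 0]])

```text
time: 13.3
tool_pos: [0.5424, 0.0459, 0.2285]
tool_rot: [3.141, -0.003, -0.149]
contact_force: [1.0, 0.4, 0.0]
opening: 0.0401
grip_force: 0.0
```

Call:
drive_effector(motion=[[0, 0, 0.0015, 0, 0, 0], [0, 0, 0.001, 0, 0, 0], [0, 0, 0, 0, 0, 0]])

```text
time: 13.55
tool_pos: [0.5428, 0.0459, 0.2282]
tool_rot: [3.141, -0.006, -0.148]
contact_force: [-9.0, -0.8, 19.5]
opening: 0.04
grip_force: 9.5
```

```bash
python3 -c "
from h import *
go(.56,.1255,.23,TH)"
```

```text
t 13.55 now x' y' z 0.53 0.126 0.2282 F [-9.  -0.8 19.5] open 0.04
dxyz now-axes [ 0.0301  0.0005 -0.0017] in goal axes [ 0.03    0.0005 -0.0018] rot [ 0.0006 -0.0059  0.0006]
```

Ledge contact at TCP z 0.2282 (tip at 50.2 mm) gives the height reference. I'll raise to about 1.5 mm clear and push.

Call:
drive_effector(motion=[[0, 0, -0.0036, 0, 0.004, 0], [0, 0, 0, 0, 0, 0], [0, 0, 0, 0, 0, 0]])

```text
time: 13.8
tool_pos: [0.5437, 0.0458, 0.2306]
tool_rot: [3.141, -0.012, -0.149]
contact_force: [-0.3, 1.0, -0.4]
opening: 0.0398
grip_force: 0.0
```

```bash
python3 -c "
from h import *
go(.56,.1255,.23,TH)"
```

```text
t 13.8 now x' y' z 0.5309 0.126 0.2306 F [-0.3  1.  -0.4] open 0.04
dxyz now-axes [0.0291 0.0005 0.0009] in goal axes [0.0291 0.0005 0.0006] rot [ 0.0002 -0.0124  0.0003]
```

Call:
drive_effector(motion=[[0.008, 0, 0.0005, 0, -0.012, 0], [0.008, 0, 0, 0, 0, 0], [0.006, 0, 0, 0, 0, 0], [0.002, 0, 0, 0, 0, 0], [0, 0, 0, 0, 0, 0]])

```text
time: 14.22
tool_pos: [0.5682, 0.042, 0.2306]
tool_rot: [3.141, -0.002, -0.149]
contact_force: [-0.9, -0.0, 0.0]
opening: 0.04
grip_force: 0.0
```

```bash
python3 -c "
from h import *
go(.56,.1255,.23,TH)"
```

```text
t 14.22 now x' y' z 0.5557 0.1259 0.2306 F [-0.9 -0.   0. ] open 0.04
dxyz now-axes [0.0043 0.0004 0.0006] in goal axes [0.0043 0.0004 0.0006] rot [ 0.0001 -0.0015  0.0001]
```

Call:
drive_effector(motion=[[0.001, 0, 0, 0, 0, 0], [0.001, 0, 0, 0, 0, 0], [0.001, 0, 0, 0, 0, 0], [0.001, 0, 0, 0, 0, 0], [0, 0, 0, 0, 0, 0]])

```text
time: 14.63
tool_pos: [0.5718, 0.0416, 0.2311]
tool_rot: [3.142, -0.002, -0.149]
contact_force: [-1.7, 0.1, -1.2]
opening: 0.0401
grip_force: 0.6
```

```bash
python3 -c "
from h import *
go(.56,.1255,.23,TH)"
```

```text
t 14.63 now x' y' z 0.5593 0.126 0.2311 F [-1.7  0.1 -1.2] open 0.04
dxyz now-axes [0.0007 0.0005 0.0011] in goal axes [0.0007 0.0005 0.0011] rot [ 0.0001 -0.0018  0.0003]
```

Call:
drive_effector(motion=[[-0.008, 0, 0, 0, 0, 0], [-0.008, 0, 0, 0, 0, 0], [-0.012, 0, -0.03, 0, 0, 0], [0.01, 0, -0.04, 0, 0, 0], [0.012, 0, -0.04, 0, 0, 0], [0, 0, -0.036, 0, 0, 0], [0, 0, 0, 0, 0, 0], [0, 0, 0, 0, 0, 0]])

```text
time: 15.3
tool_pos: [0.5653, 0.0427, 0.3795]
tool_rot: [-3.141, -0.007, -0.149]
contact_force: [-1.3, 0.3, -0.8]
opening: 0.0397
grip_force: 0.0
```

Create n.py:
```python
from m import *
go(.53,.125,.2315,TH)
w=robot.read_camera('wrist'); s=robot.read_camera('scene')
print('front',edge(w,(.709,.082),(.709,.168),.056,.008))
print('far',edge(w,(.669,.07),(.669,-.05),.05,.008))
print('rear',edge(w,(.569,.085),(.569,.165),.056,.008))
print('plate right',edge(w,(.60,.075),(.70,.075),.056,.010))
print('left',edge(w,(.68,.175),(.70,.175),.056,.006))
print('scene front',edge(s,(.711,.085),(.711,.165),.056,.008))
```

```bash
python3 n.py
```

```text
t 15.3 now x' y' z 0.5527 0.1261 0.3795 F [-1.3  0.3 -0.8] open 0.04
dxyz now-axes [-0.0238  0.0012  0.1478] in goal axes [-0.0227  0.0011  0.148 ] rot [-0.0004 -0.0074  0.0005]
front [(1, 40, array([0.7108, 0.1238]), 1.5798, 0.00012), (-1, 36, array([0.7145, 0.1265]), 1.5679, 0.00096)]
far [(1, 40, array([0.669, 0.01 ]), 1.5708, 0.0)]
rear [(-1, 40, array([0.57  , 0.1268]), 1.5708, 0.0)]
plate right [(1, 40, array([0.6507, 0.074 ]), 0.0, 0.0)]
left [(-1, 40, array([0.6882, 0.1745]), 0.0, 0.0)]
scene front [(1, 40, array([0.7125, 0.125 ]), 1.5861, 0.00053)]
```

Overhang is 40–41.5 mm from all the measurements. Angle is 0.000 and the left side is on the fence line. The gripper is clear and only the plate was touched, so I'm handing in.

```bash
python3 -c "
from cell import robot
print(robot.hand_in())"
```

```text
the job is handed in; nothing more can be done
None
```

The plate is flush along the fence with its holed end about 41 mm past the far edge (target 40 mm, measurements ranged 40–42 mm), the gripper is clear, only the plate was pushed, and the job was handed in at about 15 s; no verdict came back.

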